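# Complete the row of small reagent bottles on the bench shelf

## Robot

A 7-joint arm with a two-finger parallel gripper is mounted at the origin on a cart in front of the work surface, level with it; the furniture and walls round the work are solid. World frame = base frame: x ahead of the robot, y to its left, z up, the work surface at z = 0. Lengths are in mm, angles in degrees, forces in N, time in s.
With the tool pointing down it reaches from about 425 to 925 mm from the base axis. Payload 6.8 kg.
Tool frame: the origin (TCP) lies between the finger pads; the fingertips stand 8 mm ahead of it and the grasp point (between the pads) lies 11 mm behind it (ctrl.tips_ahead is the distance from the TCP to the fingertips, in mm); z points along the fingers, y is the direction in which the jaws open and shut (so a half turn about z gives the same grasp; the last joint's range is limited). The gripper opens to 88 mm and grips with 3 to 60 N. Pads are 20 mm wide; open, the fingers measure 115 mm over their backs; the gripper's body (75 mm by 178 mm) begins 61 mm behind the grasp point.
Start: joints at [61.53, 27.33, 1.283, 89.118, -0.659, 63.558, -4.761], TCP at [255.888, -624.635, 230.664] pointing down, gripper open.
Joint ranges: [-169.35, 169.35], [-19.33, 120.38], [-80.79, 83.38], [13.8, 139.57], [-78.32, 258.32], [9.67, 109.79], [-169.56, 169.56]. Speed limits (degrees/s): [136.94, 136.94, 180, 180, 180, 180, 180].

## Interface

Orientations are given as a 3x3 rotation matrix whose columns are the frame's x, y, z axes.
In Python, from bench import ctrl, camera gives the robot as it stands.
- The arm moves only by the tool apply_moves, never from a script. Its argument "increments" is a list of rows, each a list of 5 numbers: the opening, from 0 (shut) to 1 (fully open), then the shift along the tool's x, y, z in units of 0.03 m (1.0 is 0.03 m), then the turn about the tool's z in units of 0.08 rad (1.0 is 0.08 rad). In form: [[hand, dx, dy, dz, roll], ...]. A call has 1 to 20 rows; each row shifts and turns the commanded pose from where the row before left it, along the tool's axes as they then stand; what a row does not reach is not made up. A row lasts 1/8 s, in which the tool goes at most 62.5 mm and 10.7 degrees, less where a joint would pass 70% of its speed; a pose out of reach is approached as far as the arm can. A call with a number of a shift or a turn outside -1 to 1 is refused whole. A call with a gripper value outside its range is refused whole. The fingers move at their own pace and stop on an object; "grip_force" is the grip in N (left out, the last holds). Time passes only in rows, so rows that do not move let the fingers close. It gives the time, the measured TCP pose, the force and the opening at its end, in the units of the state.
- ctrl.read_state(): the state, without advancing time (a new reading comes with each control period).
- camera(name): name is "side" or "top" or "wrist"; returns a dict with "img" (400x640x3 uint8, red, green, blue), "mtx" (3x3 intrinsics, pixels), "dist_coeffs" ([k1, k2, p1, p2, k3] as OpenCV has them; the pictures are not rectified), "world_from_camera" (4x4, takes a point from camera to world coordinates). Camera axes: x right, y up, looking along -z (the intrinsics and any distortion apply to the point x, -y, -z); pixel columns grow to the right and rows downward; lengths in mm; the calibration is good to about 2 mm. A picture is of the moment at which its call begins. There is no depth.
- ctrl.finish_job(): hands the job in, once; it reports no verdict.
The state is a dict: "time_s": time; "joint_positions": joint angles; "dq": joint speeds; "effort": joint torques, N m; "eef_pos": TCP position; "eef_rot": TCP orientation; "force": force on the tool from outside, world axes, zero at the start; "moment": the same for the moment, N m; "width": finger opening in mm.
Only numpy, scipy, OpenCV 4.12 (cv2) and the standard library are available. Lean on these libraries where they do the work, as an engineer would, in place of code of your own. Each camera call takes 0.05 s, during which the arm holds its last target. There are 200 camera calls.

## Task

Put the two small brown bottles that stand on the bench away on the low white shelf: stand them upright along the middle of the board, continuing the row from the small brown bottle that is already near one end, so that the three form one straight row side by side with gaps of 1 to 2 cm between neighbours. Leave the bottles already on the shelf, the large brown bottle and the beaker where they are.

Things in the scene. Friction and masses are not known exactly. Their poses are not given: they have to be found in the camera images.
- bottle_a_center (a point): one of three identical small brown glass reagent bottles with a white cap, round, 40 mm diameter, 75 mm tall (straight body up to about 50 mm, cap 26 mm across), 40 to 85 g; the point is its centre, half-way up (37.5 mm above its foot), z along the bottle; this one starts on the bench and is to be shelved
- bottle_b_center (a point): one of three identical small brown glass reagent bottles with a white cap, round, 40 mm diameter, 75 mm tall (straight body up to about 50 mm, cap 26 mm across), 40 to 85 g; the point is its centre, half-way up (37.5 mm above its foot), z along the bottle; this one starts on the bench and is to be shelved
- row_bottle_center (a point): one of three identical small brown glass reagent bottles with a white cap, round, 40 mm diameter, 75 mm tall (straight body up to about 50 mm, cap 26 mm across), 40 to 85 g; the point is its centre, half-way up (37.5 mm above its foot), z along the bottle; this one already stands on the shelf, on the lengthwise middle line of the board, 110 to 130 mm to one side or the other of the board's middle, and stays there
- board_mid (a point): middle of the upper face of the low white shelf, a board 110 mm deep and 328 mm long whose upper face is 40 mm above the bench; y runs along the board's length (the row), x across it away from the robot to the back rail, z up. The shelf is fixed and open above; the back rail (at x = +55 mm) rises 10 mm above the board, the thin end cheeks (at y = +-167 mm) 20 mm
- end_bottle_center (a point): white plastic bottle with a blue cap, 48 mm diameter, 90 mm tall, standing on the board near the end opposite the small brown one; stays there; the point is half-way up
- large_bottle_center (a point): large brown glass bottle with a black cap, 56 mm diameter, 105 mm tall, on the bench; not to be moved; the point is half-way up
- beaker_center (a point): clear glass beaker, 51 mm diameter, 64 mm tall, on the bench; not to be moved; the point is half-way up

How it is judged (in metres and radians):
At the end, for the whole second after the job is handed in: Both bottles upright (8 deg) on the board, within 15 mm of its lengthwise middle line; neighbouring centres in the row of three 44 to 72 mm apart, first and last over 88 mm; the small bottle already there moved under 15 mm, the white and large brown bottles and the beaker under 30 mm (x of bottle_a_center in the frame of board_mid between -0.015 and 0.015 m and z of bottle_a_center in the frame of board_mid between 0.0325 and 0.0425 m and angle between each of bottle_a_center, bottle_b_center's own z axis and vertical below 0.15 rad and x of bottle_b_center in the frame of board_mid between -0.015 and 0.015 m and z of bottle_b_center in the frame of board_mid between 0.0325 and 0.0425 m and ((horizontal distance between row_bottle_center and bottle_a_center between 0.044 and 0.072 m and horizontal distance between bottle_a_center and bottle_b_center between 0.044 and 0.072 m and horizontal distance between row_bottle_center and bottle_b_center above 0.088 m) or (horizontal distance between row_bottle_center and bottle_b_center between 0.044 and 0.072 m and horizontal distance between bottle_b_center and bottle_a_center between 0.044 and 0.072 m and horizontal distance between row_bottle_center and bottle_a_center above 0.088 m)) and distance of row_bottle_center from where it was at the start of the episode below 0.015 m and distance of each of end_bottle_center, large_bottle_center, beaker_center from where it was at the start of the episode below 0.03 m); the robot touches nothing.
It fails at once if the small bottle already on the shelf is displaced by more than 20 mm (distance of row_bottle_center from where it was at the start of the episode above 0.02 m).
It fails at once if the white bottle, the large brown bottle or the beaker is displaced by more than 40 mm (distance of any of end_bottle_center, large_bottle_center, beaker_center from where it was at the start of the episode above 0.04 m).
It also fails if it takes over 56 s, if anything falls off the work surface, if the arm or the gripper's body presses on something with over 40 N, if the wrist force passes 120 N, or if a joint passes its speed limit or range.

## Working session

There is one attempt and no reset: what is moved stays moved. The work goes in short steps, Python scripts to look and compute and a tool call to move; the robot and the scene stay as the last step left them, time stands still between calls to the robot, and variables do not carry over. Pictures are saved under pics/ and viewed, about 8 in all and at most 12, crops included, and the job is handed in when it is done.

Besides the shell and the picture viewer there is one more tool, called after "Call:" by a JSON object that holds its "op" and its "data", one argument or row to a line. apply_moves: Moves the arm, as the interface text tells. Its arguments: {"type":"object","properties":{"increments":{"type":"array","items":{"type":"array","items":{"type":"number","minimum":-1,"maximum":1}}},"grip_force":{"type":"number"}},"required":["increments"]}

```bash
mkdir -p pics
cat > h.py <<'E'
import numpy as np, cv2
from bench import ctrl, camera
def shot(n,f):
    c=camera(n); cv2.imwrite(f'pics/{f}.png',cv2.cvtColor(c['img'],cv2.COLOR_RGB2BGR)); np.savez(f'pics/{f}.npz',**c); return c
def ray(c,uv):
    p=cv2.undistortPoints(np.array([[uv]],float),np.array(c['mtx'],float),np.array(c['dist_coeffs'],float))[0,0]
    T=np.array(c['world_from_camera']); return T[:3,3],T[:3,:3]@np.array([p[0],-p[1],-1])
def onplane(c,uv,z):
    o,d=ray(c,uv); return o+d*(z-o[2])/d[2]
E
python3 - <<'E'
from h import *
s=ctrl.read_state(); print(s['time_s'],s['eef_pos'],s['eef_rot'],s['width'])
for n in('top','side'):
    c=shot(n,n+'0'); print(n,np.round(c['world_from_camera'],2).tolist())
E
```

```text
0.0 [ 255.62974993 -624.12154555  229.74109983] [[ 9.25367579e-01  3.79070261e-01 -7.62665896e-04]
 [ 3.79071006e-01 -9.25366341e-01  1.51911940e-03]
 [-1.29892363e-04 -1.69484837e-03 -9.99998555e-01]] 88.0131155924316
top [[-0.01, 0.99, -0.15, 430.49], [-1.0, -0.01, -0.02, -33.03], [-0.02, 0.15, 0.99, 1096.97], [0.0, 0.0, 0.0, 1.0]]
side [[0.97, 0.09, -0.23, 251.41], [-0.25, 0.45, -0.86, -1150.95], [0.02, 0.89, 0.46, 680.66], [0.0, 0.0, 0.0, 1.0]]
```

View pics/top0.png

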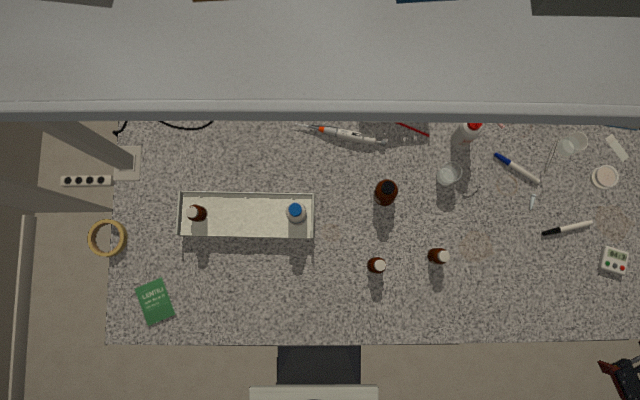

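View pics/side0.png

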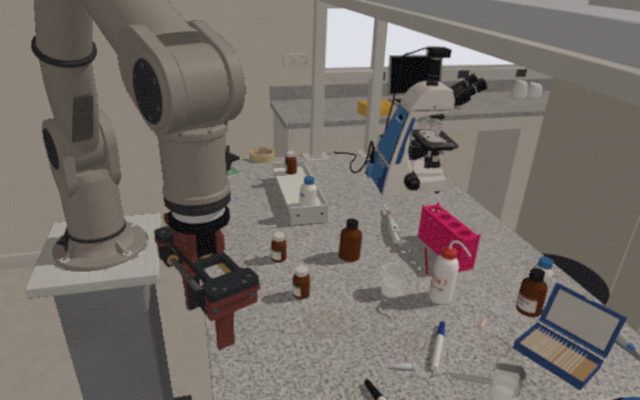

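Top view: bench bottles have caps near (378,265) and (441,256); the large brown bottle is at (386,190) and the beaker at (448,176). The shelf spans about (179,193) to (313,238), with the row bottle at its left end (200,212) and the white bottle at (296,211). The side view agrees.

Run:
```python
from h import *
c=dict(np.load('pics/top0.npz')); im=c['img']; hsv=cv2.cvtColor(im,cv2.COLOR_RGB2HSV)
big=cv2.resize(im[160:300,160:480],None,fx=2.5,fy=2.5,interpolation=cv2.INTER_CUBIC); cv2.imwrite('pics/topcrop.png',cv2.cvtColor(big,cv2.COLOR_RGB2BGR))
def blobs(m,box,nm,zs):
    x0,y0,x1,y1=box; k=np.zeros_like(m); k[y0:y1,x0:x1]=m[y0:y1,x0:x1]
    n,l,st,ce=cv2.connectedComponentsWithStats(k.astype(np.uint8))
    for i in range(1,n):
        if st[i,4]>15: print(nm,ce[i].round(1),st[i].tolist(),[onplane(c,ce[i],z)[:2].round(0).tolist() for z in zs])
h,s,v=[hsv[...,i].astype(int) for i in range(3)]
brown=(s>110)&((h<15)|(h>170))
white=(s<70)&(v>160)
blobs(brown,(365,250,392,280),'a brown',(30,));blobs(white,(366,256,388,274),'a cap',(75,))
blobs(brown,(425,240,452,270),'b brown',(30,));blobs(white,(430,248,452,266),'b cap',(75,))
blobs(brown,(184,200,212,225),'row brown',(70,));blobs(white,(192,204,208,220),'row cap',(115,))
blobs((h>95)&(h<125)&(s>100),(284,198,308,224),'white blue',(130,))
blobs(brown,(370,175,402,210),'large brown',(50,));blobs(v<45,(370,175,402,210),'black cap',(105,))
for p,z in [((182,194),50),((312,194),50),((182,237),40),((312,237),40),((448,176),64)]: print(p,onplane(c,p,z)[:2].round(0))
```

```text
a brown [373.3 264.2] [368, 257, 16, 16, 104] [[447.0, -152.0]]
a cap [378.3 263.5] [375, 260, 8, 10, 41] [[448.0, -159.0]]
b brown [434.5 254.9] [428, 248, 17, 16, 131] [[468.0, -305.0]]
b cap [442.3 253.8] [440, 251, 7, 9, 25] [[469.0, -312.0]]
row brown [199.1 213.4] [189, 205, 17, 16, 120] [[572.0, 272.0]]
row cap [204.3 205.5] [198, 204, 10, 7, 28] [[585.0, 247.0]]
white blue [294.8 209.4] [289, 203, 13, 14, 134] [[571.0, 34.0]]
large brown [385.1 193.2] [375, 179, 23, 27, 290] [[621.0, -184.0]]
black cap [386. 193.] [375, 181, 21, 25, 308] [[611.0, -178.0]]
(182, 194) [625. 324.]
(312, 194) [621.  -3.]
(182, 237) [518. 323.]
(312, 237) [515.  -2.]
(448, 176) [ 660. -339.]
```

View pics/topcrop.png

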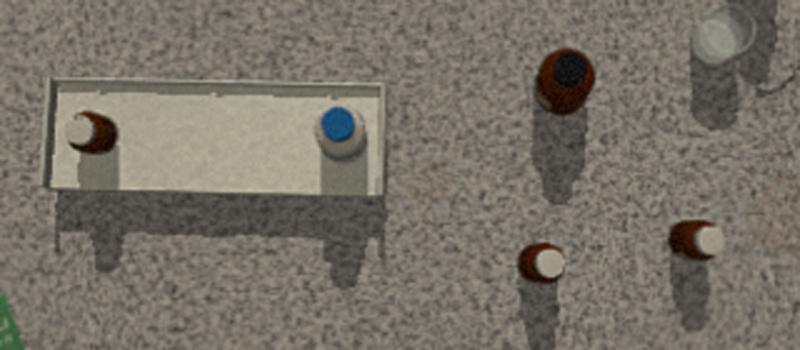

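Run:
```python
from h import *
c=dict(np.load('pics/top0.npz')); s=dict(np.load('pics/side0.npz'))
for n,p,z in [('a',(379.4,265),75),('b',(443,255.8),75),('row',(192.2,212.2),115),('white',(295,209.4),130),('large',(387.8,188),105)]: print(n,onplane(c,p,z)[:2].round(1))
# overhead shelf front edge: top row ~113, side edge points
for z in (300,400,500,600,700):
    P=onplane(c,(320,113),z); q=[]
    for uv in ((450,55),(600,115)):
        o,d=ray(s,uv); q.append((o+d*(z-o[2])/d[2])[:2].round(0).tolist())
    print(z,P[:2].round(0),q)
```

```text
a [ 444.2 -161.7]
b [ 464.1 -313.3]
row [569.2 275.5]
white [571.1  33.9]
large [ 623.3 -183. ]
300 [736. -27.] [[1480.0, 901.0], [1441.0, -60.0]]
400 [698. -27.] [[1157.0, 362.0], [1129.0, -347.0]]
500 [659. -28.] [[834.0, -177.0], [816.0, -633.0]]
600 [621. -29.] [[512.0, -716.0], [504.0, -920.0]]
700 [583. -30.] [[189.0, -1255.0], [191.0, -1206.0]]
```

Call:
{"op": "apply_moves", "data": {
  "increments": [
    [1,0,0,0,-0.985],
    [1,0,0,0,-0.985],
    [1,0,0,0,-0.985],
    [1,0,0,0,-0.985],
    [1,0,0,0,-0.985],
    [1,0,0,0,-0.985],
    [1,0,0,0,-0.985],
    [1,0,0,0,-0.985],
    [1,0,0,0,-0.985],
    [1,0,0,0,-0.985],
    [1,0,0,0,-0.985],
    [1,0,0,0,-0.985],
    [1,0,0,0,-0.985],
    [1,0,0,0,-0.985],
    [1,0,0,0,-0.985]
  ]
}}

```text
time_s: 1.98
eef_pos: [255.7, -624.3, 230.1]
eef_rot: [[-0.003, 1.0, -0.0], [1.0, 0.003, 0.001], [0.001, -0.0, -1.0]]
force: [0.6, -0.7, 1.0]
width: 87.8
```

Call:
{"op": "apply_moves", "data": {
  "increments": [
    [1,0.94,0.632,0,0],
    [1,0.94,0.632,0,0],
    [1,0.94,0.632,0,0],
    [1,0.94,0.632,0,0],
    [1,0.94,0.632,0,0],
    [1,0.94,0.632,0,0],
    [1,0.94,0.632,0,0],
    [1,0.94,0.632,0,0],
    [1,0.94,0.632,0,0],
    [1,0.94,0.632,0,0],
    [1,0.94,0.632,0,0],
    [1,0,0,0,0],
    [1,0,0,0,0],
    [1,0,0,0,0]
  ]
}}

```text
time_s: 3.72
eef_pos: [463.5, -315.8, 230.4]
eef_rot: [[0.002, 1.0, -0.001], [1.0, -0.002, -0.0], [-0.0, -0.001, -1.0]]
force: [0.2, -0.6, -0.7]
width: 87.6
```

Run:
```python
from h import *
c=shot('wrist','w1'); print(np.round(c['world_from_camera'],2).tolist(),ctrl.read_state()['eef_pos'].round(1))
```

```text
[[1.0, 0.0, 0.0, 465.38], [-0.0, 0.95, 0.31, -232.14], [-0.0, -0.31, 0.95, 385.42], [0.0, 0.0, 0.0, 1.0]] [ 463.6 -315.7  230.5]
```

View pics/w1.png

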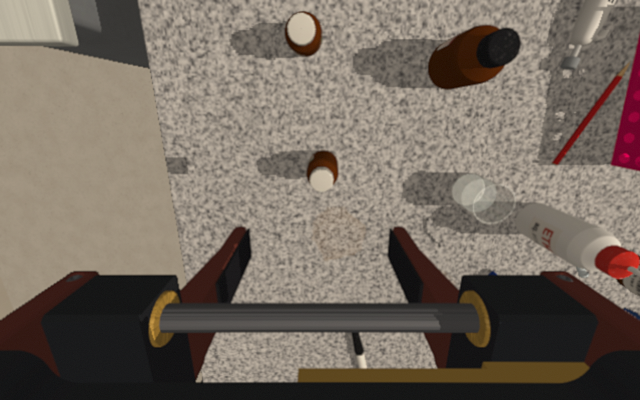

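The wrist view shows b's cap at (321,180), a's cap at (301,29), the large bottle top right and the beaker at (475,195).

Run:
```python
from h import *
c=dict(np.load('pics/w1.npz')); hsv=cv2.cvtColor(c['img'],cv2.COLOR_RGB2HSV)
m=((hsv[...,1]<60)&(hsv[...,2]>165)).astype(np.uint8)
for n,(x0,y0,x1,y1) in {'b':(303,160,340,196),'a':(280,8,320,50)}.items():
    k=np.zeros_like(m);k[y0:y1,x0:x1]=m[y0:y1,x0:x1]
    ct=max(cv2.findContours(cv2.morphologyEx(k,cv2.MORPH_OPEN,np.ones((5,5))),0,1)[0],key=cv2.contourArea)
    x,y,w,h=cv2.boundingRect(ct); print(n,(x,y,w,h),onplane(c,(x+w/2,y+h/2),72).round(1))
```

```text
b (311, 170, 22, 22) [ 468.5 -317.2   72. ]
a (289, 13, 26, 31) [ 448.7 -162.3   72. ]
```

Call:
{"op": "apply_moves", "data": {
  "increments": [
    [1,0,0.1,0.95,0],
    [1,0,0,0.95,0],
    [1,0,0,0.95,0],
    [1,0,0,0.95,0],
    [1,0,0,0.95,0],
    [1,0,0,0.95,0],
    [1,0,0,0.8,0],
    [1,0,0,0.45,0],
    [1,0,0,0,0],
    [0.6,0,0,0,0],
    [0.3,0,0,0,0],
    [0.3,0,0,0,0],
    [0.3,0,0,0,0],
    [0.3,0,0,0,0],
    [0.3,0,0,0,0],
    [0.3,0,0,0,0]
  ],
  "grip_force": 15
}}

```text
time_s: 5.78
eef_pos: [467.5, -314.5, 22.2]
eef_rot: [[0.0, 1.0, 0.0], [1.0, -0.0, -0.0], [-0.0, 0.0, -1.0]]
force: [0.1, 1.2, 1.6]
width: 39.9
```

Call:
{"op": "apply_moves", "data": {
  "increments": [
    [0.3,0,0,0.0,0],
    [0.3,0,0,-0.5,0],
    [0.3,0,0,-1,0],
    [0.3,0,0,-1,0],
    [0.3,0,0,-1,0],
    [0.3,0,0,-0.5,0],
    [0.3,0.7,0,0,0],
    [0.3,1,0,0,0],
    [0.3,1,0,0,0],
    [0.3,1,0,0,0],
    [0.3,1,0,0,0],
    [0.3,1,0,0,0],
    [0.3,1,0,0,0],
    [0.3,1,0,0,0],
    [0.3,1,0,0,0],
    [0.3,1,0,0,0],
    [0.3,1,0,0,0],
    [0.3,1,0,0,0],
    [0.3,1,0,0,0],
    [0.3,1,0,0,0]
  ]
}}

```text
time_s: 8.28
eef_pos: [465.4, 98.4, 140.9]
eef_rot: [[-0.001, 1.0, -0.003], [1.0, 0.001, -0.0], [-0.0, -0.003, -1.0]]
force: [0.7, -0.2, -0.0]
width: 39.7
```

Call:
{"op": "apply_moves", "data": {
  "increments": [
    [0.3,1,0.2,0,0],
    [0.3,1,0.6,0,0],
    [0.3,0.8,0.6,0,0],
    [0.3,0,0.3,0,0],
    [0.3,0,0,0,0],
    [0.3,0,0,0,0]
  ]
}}

```text
time_s: 9.02
eef_pos: [517.4, 179.3, 141.6]
eef_rot: [[0.001, 1.0, -0.001], [1.0, -0.001, -0.001], [-0.001, -0.001, -1.0]]
force: [-0.3, 0.4, -0.5]
width: 39.6
```

Run:
```python
from h import *
c=shot('wrist','w2'); print(np.round(c['world_from_camera'],2).tolist(),ctrl.read_state()['eef_pos'].round(1))
```

```text
[[1.0, 0.0, 0.0, 519.33], [-0.0, 0.95, 0.31, 263.09], [-0.0, -0.31, 0.95, 296.5], [0.0, 0.0, 0.0, 1.0]] [517.6 179.4 141.8]
```

View pics/w2.png

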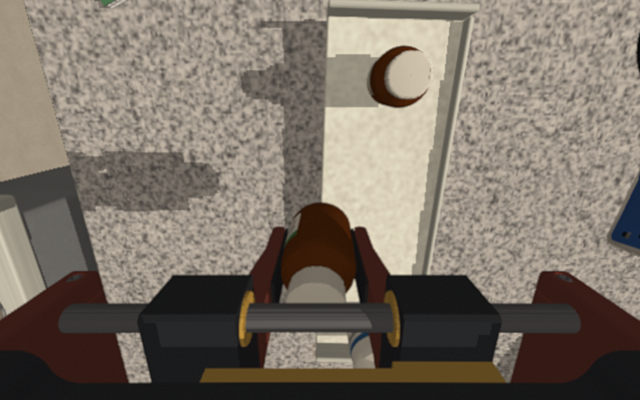

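The wrist view shows the held bottle upright in the jaws. The row bottle's cap is at (408,75), the board's front edge runs from (328,30) to (325,170), and the far cheek is at the top.

Run:
```python
from h import *
c=dict(np.load('pics/w2.npz'))
hsv=cv2.cvtColor(c['img'],cv2.COLOR_RGB2HSV)
m=((hsv[...,0]<15)&(hsv[...,1]>110)&(hsv[...,2]<140)).astype(np.uint8); k=m[40:112,360:440]
ys,xs=np.nonzero(k); print('brown bbox',xs.min()+360,xs.max()+360,ys.min()+40,ys.max()+40)
print('row cap',onplane(c,(408.5,75),113).round(1))
for p,z in [((328,40),40),((325,170),40),((452,100),50),((418,275),50),((463,17),50),((472,14),60)]: print(p,onplane(c,p,z)[:2].round(1))
```

```text
brown bbox 371 422 47 106
row cap [572.9 279.  113. ]
(328, 40) [526.3 311.7]
(325, 170) [524.5 203.8]
(452, 100) [629.1 265.3]
(418, 275) [619.   97.4]
(463, 17) [628.7 325.1]
(472, 14) [630.5 324.5]
```

Call:
{"op": "apply_moves", "data": {
  "increments": [
    [0.3,0.4,0.4,0,0],
    [0.3,0.5,0.7,0,0],
    [0.3,0.48,0.66,0,0],
    [0.3,0,0,0,0],
    [0.3,0,0,0.6,0],
    [0.3,0,0,0.8,0],
    [0.3,0,0,0.6,0],
    [0.3,0,0,0.3,0],
    [0.3,0,0,0.2,0],
    [0.3,0,0,0.1,0],
    [0.3,0,0,0,0],
    [0.3,0,0,0,0]
  ]
}}

```text
time_s: 10.58
eef_pos: [571.6, 222.1, 64.7]
eef_rot: [[0.0, 1.0, 0.001], [1.0, -0.0, 0.0], [0.0, 0.001, -1.0]]
force: [-0.3, -0.3, -0.8]
width: 40.0
```

Call:
{"op": "apply_moves", "data": {
  "increments": [
    [0.3,0,0,0.05,0],
    [0.3,0,0,0.03,0],
    [0.3,0,0,0,0]
  ]
}}

```text
time_s: 10.95
eef_pos: [571.5, 222.2, 62.2]
eef_rot: [[0.0, 1.0, 0.001], [1.0, -0.0, 0.0], [0.0, 0.001, -1.0]]
force: [-0.5, 0.2, 3.7]
width: 39.4
```

Call:
{"op": "apply_moves", "data": {
  "increments": [
    [0.45,0,0,0,0],
    [0.6,0,0,0,0],
    [0.65,0,0,0,0],
    [0.65,0,0,0,0],
    [0.65,0,0,-0.3,0],
    [0.65,0,0,-0.7,0],
    [0.65,0,0,-1,0],
    [0.65,0,0,-1,0],
    [0.65,0,0,-1,0],
    [0.65,0,0,-0.5,0],
    [0.65,0,0,0,0]
  ]
}}

```text
time_s: 12.32
eef_pos: [571.9, 222.3, 198.3]
eef_rot: [[0.0, 1.0, 0.003], [1.0, -0.0, 0.001], [0.001, 0.003, -1.0]]
force: [0.7, -0.1, -0.2]
width: 57.3
```

Call:
{"op": "apply_moves", "data": {
  "increments": [
    [1,-0.98,-0.318,0,0],
    [1,-0.98,-0.318,0,0],
    [1,-0.98,-0.318,0,0],
    [1,-0.98,-0.318,0,0],
    [1,-0.98,-0.318,0,0],
    [1,-0.98,-0.318,0,0],
    [1,-0.98,-0.318,0,0],
    [1,-0.98,-0.318,0,0],
    [1,-0.98,-0.318,0,0],
    [1,-0.98,-0.318,0,0],
    [1,-0.98,-0.318,0,0],
    [1,-0.98,-0.318,0,0],
    [1,-0.98,-0.318,0,0],
    [1,0,0,0,0],
    [1,0,0,0,0],
    [1,0,0,0,0]
  ]
}}

```text
time_s: 14.32
eef_pos: [447.5, -159.0, 196.5]
eef_rot: [[-0.002, 1.0, -0.0], [1.0, 0.002, 0.001], [0.001, -0.0, -1.0]]
force: [1.1, -0.2, 0.2]
width: 87.8
```

Run:
```python
from h import *
c=shot('top','top1'); big=cv2.resize(c['img'][160:300,160:480],None,fx=2.5,fy=2.5,interpolation=cv2.INTER_CUBIC); cv2.imwrite('pics/topcrop1.png',cv2.cvtColor(big,cv2.COLOR_RGB2BGR))
c=shot('wrist','w3');print(ctrl.read_state()['eef_pos'].round(1))
hsv=cv2.cvtColor(c['img'],cv2.COLOR_RGB2HSV)
m=((hsv[...,1]<60)&(hsv[...,2]>165)).astype(np.uint8);m[:130]=0;m[230:]=0;m[:,:260]=0;m[:,390:]=0
for ct in cv2.findContours(cv2.morphologyEx(m,cv2.MORPH_OPEN,np.ones((5,5))),0,1)[0]:
    x,y,w,h=cv2.boundingRect(ct); print((x,y,w,h),onplane(c,(x+w/2,y+h/2),72).round(1))
```

```text
[ 447.5 -159.3  196.7]
(382, 224, 6, 6) [ 520.7 -202.7   72. ]
(333, 219, 5, 6) [ 467.  -196.9   72. ]
(363, 213, 5, 5) [ 498.9 -189.3   72. ]
(307, 210, 11, 13) [ 442.2 -190.6   72. ]
(340, 207, 5, 6) [ 474.1 -183.1   72. ]
(273, 206, 5, 10) [ 403.  -184.4   72. ]
(277, 196, 6, 7) [ 408.3 -171.4   72. ]
(352, 194, 9, 7) [ 488.4 -169.1   72. ]
(289, 192, 6, 6) [ 421.  -166.5   72. ]
(296, 188, 5, 5) [ 427.9 -161.5   72. ]
(299, 181, 32, 26) [ 445.  -165.3   72. ]
(360, 171, 7, 7) [ 494.5 -144.3   72. ]
(379, 158, 6, 5) [ 512.3 -129.9   72. ]
(361, 155, 16, 11) [ 499.3 -129.9   72. ]
(351, 154, 5, 6) [ 483.6 -126.4   72. ]
(347, 146, 9, 7) [ 481.3 -118.9   72. ]
(280, 144, 5, 6) [ 412.9 -116.6   72. ]
(260, 144, 9, 9) [ 395.1 -118.1   72. ]
(294, 142, 11, 11) [ 429.7 -117.    72. ]
(321, 141, 7, 6) [ 454.5 -113.5   72. ]
(375, 139, 6, 12) [ 507.3 -114.4   72. ]
(267, 138, 5, 5) [ 400.4 -110.2   72. ]
(309, 136, 9, 13) [ 443.6 -112.1   72. ]
(280, 135, 5, 5) [ 413.3 -107.3   72. ]
(381, 130, 6, 6) [ 512.3 -102.8   72. ]
(356, 130, 5, 7) [ 487.5 -103.3   72. ]
```

View pics/topcrop1.png

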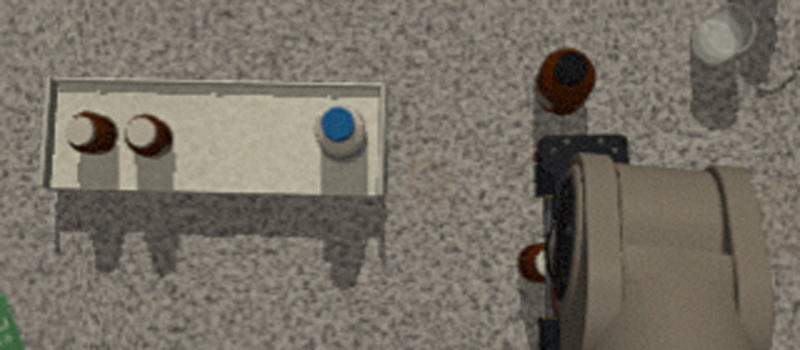

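The first bottle stands at crop (140,131), about 55 mm from the row bottle at (81,131), and nothing else has moved. Bottle a is at about (446,-163), so I'm picking it now.

Call:
{"op": "apply_moves", "data": {
  "increments": [
    [1,-0.12,-0.05,0.7,0],
    [1,0,0,0.95,0],
    [1,0,0,0.95,0],
    [1,0,0,0.95,0],
    [1,0,0,0.95,0],
    [1,0,0,0.8,0],
    [1,0,0,0.5,0],
    [1,0,0,0,0],
    [0.6,0,0,0,0],
    [0.3,0,0,0,0],
    [0.3,0,0,0,0],
    [0.3,0,0,0,0],
    [0.3,0,0,0,0],
    [0.3,0,0,0,0],
    [0.3,0,0,0,0]
  ],
  "grip_force": 15
}}

```text
time_s: 16.3
eef_pos: [445.8, -163.9, 22.9]
eef_rot: [[0.0, 1.0, 0.0], [1.0, -0.0, -0.0], [-0.0, 0.0, -1.0]]
force: [-1.2, -0.8, 2.7]
width: 38.6
```

Call:
{"op": "apply_moves", "data": {
  "increments": [
    [0.3,0,0,-0.5,0],
    [0.3,0,0,-1,0],
    [0.3,0,0,-1,0],
    [0.3,0,0,-1,0],
    [0.3,0,0,-0.5,0],
    [0.3,0.5,0,0,0],
    [0.3,1,0,0,0],
    [0.3,1,0,0,0],
    [0.3,1,0,0,0],
    [0.3,1,0,0,0],
    [0.3,1,0,0,0],
    [0.3,1,0,0,0],
    [0.3,1,0,0,0],
    [0.3,1,0,0,0],
    [0.3,1,0,0,0],
    [0.3,1,0,0,0],
    [0.3,0.5,0.2,0,0]
  ]
}}

```text
time_s: 18.42
eef_pos: [450.2, 168.3, 141.7]
eef_rot: [[-0.003, 1.0, -0.002], [1.0, 0.003, -0.0], [-0.0, -0.002, -1.0]]
force: [0.1, -1.0, -0.8]
width: 39.1
```

Call:
{"op": "apply_moves", "data": {
  "increments": [
    [0.3,0,0.6,0,0],
    [0.3,0,0.9,0,0],
    [0.3,0,0.9,0,0],
    [0.3,0,0.9,0,0],
    [0.3,0,0.5,0,0],
    [0.3,0,0.17,0,0],
    [0.3,0,0,0,0],
    [0.3,0,0,0,0]
  ]
}}

```text
time_s: 19.42
eef_pos: [570.1, 166.2, 142.7]
eef_rot: [[-0.001, 1.0, -0.0], [1.0, 0.001, -0.0], [-0.0, -0.0, -1.0]]
force: [-0.7, 0.9, -1.5]
width: 38.5
```

Run:
```python
from h import *
c=shot('wrist','w4');print(ctrl.read_state()['eef_pos'].round(1))
```

```text
[570.1 166.2 142.8]
```

View pics/w4.png

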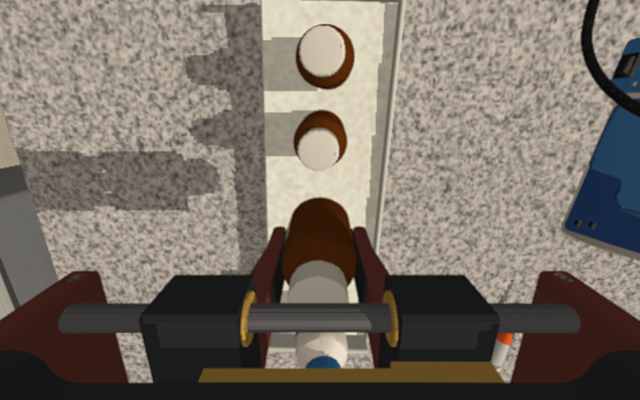

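The wrist view shows the row bottle's cap at (322,50), the placed bottle's cap at (319,149) and the held bottle in line with them.

Run:
```python
from h import *
c=dict(np.load('pics/w4.npz'))
for p in ((322,50),(319.5,149)): print(onplane(c,p,114).round(1))
```

```text
[573.3 279.6 114. ]
[571.9 221.5 114. ]
```

Call:
{"op": "apply_moves", "data": {
  "increments": [
    [0.3,0,0,0.6,0],
    [0.3,0,0,0.8,0],
    [0.3,0,0,0.6,0],
    [0.3,0,0,0.3,0],
    [0.3,0,0,0.2,0],
    [0.3,0,0,0.1,0],
    [0.3,0,0,0,0],
    [0.3,0,0,0,0]
  ]
}}

```text
time_s: 20.48
eef_pos: [571.2, 166.3, 65.3]
eef_rot: [[0.0, 1.0, 0.001], [1.0, -0.0, 0.0], [0.0, 0.001, -1.0]]
force: [-0.1, -1.0, -0.6]
width: 39.4
```

The row and first placed bottle are 58 mm apart. The second goes in at y=166, about 56 mm from the first.

Call:
{"op": "apply_moves", "data": {
  "increments": [
    [0.3,0,0,0.05,0],
    [0.3,0,0,0.03,0],
    [0.3,0,0,0,0]
  ]
}}

```text
time_s: 20.85
eef_pos: [571.0, 166.2, 62.9]
eef_rot: [[0.0, 1.0, 0.0], [1.0, -0.0, -0.0], [-0.0, 0.0, -1.0]]
force: [-0.3, -0.3, 4.7]
width: 38.8
```

Call:
{"op": "apply_moves", "data": {
  "increments": [
    [0.45,0,0,0,0],
    [0.6,0,0,0,0],
    [0.65,0,0,0,0],
    [0.65,0,0,0,0],
    [0.65,0,0,-0.3,0],
    [0.65,0,0,-0.7,0],
    [0.65,0,0,-1,0],
    [0.65,0,0,-1,0],
    [0.65,0,0,-1,0],
    [0.65,0,0,-1,0],
    [0.65,-0.9,-0.3,0,0],
    [0.65,-0.9,-0.3,0,0],
    [0.65,-0.9,-0.3,0,0],
    [0.65,-0.9,-0.3,0,0],
    [0.65,-0.9,-0.3,0,0],
    [0.65,-0.9,-0.3,0,0],
    [0.65,-0.9,-0.3,0,0],
    [0.65,-0.9,-0.3,0,0],
    [0.65,-0.9,-0.3,0,0],
    [0.65,0,0,0,0]
  ]
}}

```text
time_s: 23.35
eef_pos: [489.5, -78.7, 213.6]
eef_rot: [[0.004, 1.0, 0.001], [1.0, -0.004, -0.001], [-0.001, 0.001, -1.0]]
force: [-0.3, 0.6, 0.5]
width: 57.1
```

Run:
```python
from h import *
c=shot('top','top2'); big=cv2.resize(c['img'][160:300,160:480],None,fx=2.5,fy=2.5,interpolation=cv2.INTER_CUBIC); cv2.imwrite('pics/topcrop2.png',cv2.cvtColor(big,cv2.COLOR_RGB2BGR))
```

```text
(no output)
```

View pics/topcrop2.png

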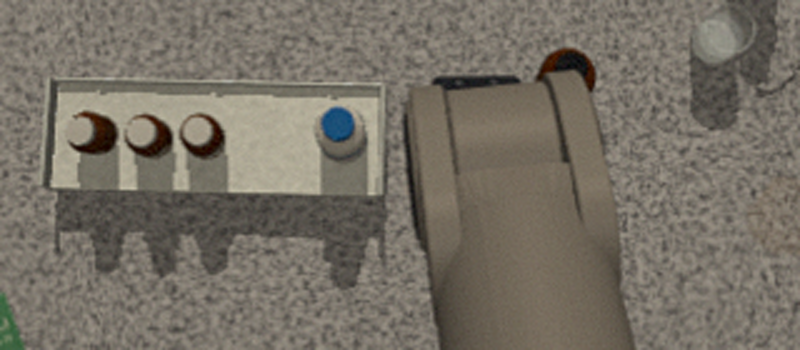

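All three caps are in line at crop (81,131), (140,131) and (198,131). They stand upright, and the white bottle, large bottle and beaker are where they were.

Run:
```python
from h import *
c=dict(np.load('pics/top2.npz'))
for x in (81,140,198): print(onplane(c,(160+x/2.5-.2,160+131/2.5-.2),115).round(1))
print(ctrl.finish_job())
```

```text
[569.2 275.5 115. ]
[568.6 219.8 115. ]
[568.1 165.4 115. ]
the job is handed in; nothing more can be done
None
```

Both small brown bottles now stand upright on the white shelf, in a straight row with the one already there. I handed the job in at about 23 s of the 56 s allowed; it returned no verdict.

- **Spacing:** the last top view puts the three bottle centres at y = 275, 220 and 165 mm, so the gaps between neighbours are about 15 mm. The wrist view gave 58 mm between the first two centres where the top view gave 56 mm. Both are inside the 44 to 72 mm limit.
- **Middle line:** all three centres lie within about 1 mm of each other across the board. I took the middle line from the existing row bottle. The shelf edges measured less consistently, giving a middle of roughly 570 to 580 mm in x.
- **Other objects:** the row bottle, white bottle and beaker show no visible movement in the top view. The large brown bottle was partly hidden by the arm in the last picture, but what could be seen was in the same place.
- **Forces:** the highest reading I saw was about 5 N, when each bottle was set down on the board.

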